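# Press a turned barrel into the vees of a bench diameter gauge

### The arm

A 7-joint arm with a two-finger parallel gripper is mounted at the origin on a cart in front of the work surface, level with it; the furniture and walls round the work are solid. World frame = base frame: x ahead of the robot, y to its left, z up, the work surface at z = 0. Lengths are in m, angles in rad, forces in N, time in s.
With the tool pointing down it reaches from about 0.425 to 0.975 m from the base axis. Payload 16.7 kg.
Tool frame: the origin (TCP) lies between the finger pads; the fingertips stand 22 mm ahead of it and the grasp point (between the pads) lies 3 mm ahead of it (env.tips_ahead is the distance from the TCP to the fingertips, in m); z points along the fingers, y is the direction in which the jaws open and shut (so a half turn about z gives the same grasp; the last joint's range is limited). The gripper opens to 85 mm and grips with 20 to 120 N. Pads are 22 mm wide; open, the fingers measure 114 mm over their backs; the gripper's body (76 mm by 85 mm) begins 54 mm behind the grasp point. The pads swing forward as they close: fully open they stand 13 mm farther back than shut.
Start: joints at [-1.468, 0.426, 0.074, 1.606, -0.034, 1.111, -0.067], TCP at [0.169, 0.654, 0.253] pointing down, gripper open.
Joint ranges: [-2.85, 2.85], [-0.5, 2.14], [-1.23, 1.37], [0.21, 2.46], [-1.02, 4.16], [0.16, 2.05], [-2.73, 2.73]. Speed limits (rad/s): [1.89, 1.89, 2.39, 2.39, 3.01, 3.01, 3.01].

### API

Orientations are given as a 3x3 rotation matrix whose columns are the frame's x, y, z axes.
In Python, from station import env gives the robot as it stands.
- The arm moves only by the tool drive_tool, never from a script. Its argument "moves" is a list of rows, each a list of 3 entries, a list of its own where there are three numbers: the shift along the tool's x, y, z in units of 0.03 m (1.0 is 0.03 m), then the turn, a rotation vector about the tool's x, y, z in units of 5 degrees (1.0 is 5 degrees), then the closure in counts, from 0 (fully open) to 255 (shut). A call has 1 to 10 rows; each row shifts and turns the commanded pose from where the row before left it, along the tool's axes as they then stand; what a row does not reach is not made up. A row lasts 1/8 s, in which the tool goes at most 62.5 mm and 10.7 degrees, less where a joint would pass 70% of its speed; a pose out of reach is approached as far as the arm can. A call with a number of a shift or a turn outside -1 to 1 is refused whole. A call with a gripper value outside its range is refused whole. The fingers move at their own pace and stop on an object; "grip_force" is the grip in N (left out, the last holds). Time passes only in rows, so rows that do not move let the fingers close. It gives the time, the measured TCP pose, the force and the opening at its end, in the units of the state.
- env.get_obs(): the state, without advancing time (a new reading comes with each control period).
- env.snapshot(name): name is "scene" or "top"; returns (picture, depth): 420x560x3 uint8, red, green, blue; 420x560 float32, m along the optical axis (not along the pixel's ray), 0 where there is no reading.
- env.camera_model(name): a dict with "vertical_fov" (degrees; the focal length in pixels is half the picture's height over the tangent of half this angle, whatever the lens; pixels are square), "cx", "cy" (the principal point, pixels), "D" ([k1, k2, p1, p2, k3] as OpenCV has them; the pictures are not rectified), "eye" and "orientation" of the camera in the world. Camera axes: x right, y up, looking along -z (the intrinsics and any distortion apply to the point x, -y, -z); pixel columns grow to the right and rows downward; lengths in m; the calibration is good to about 2 mm. A picture is of the moment at which its call begins. camera_model takes no time and is no camera call.
- env.sign_off(): hands the job in, once; it reports no verdict.
Trained networks look in the newest picture that a camera, given by its name, has taken for a name from the list of things; names that differ only in an ending like _2 or _b are one class to them, and where a whole thing is asked for, a point or a joint stands for the part that bears it (a point fixed in the world has none). Each returns a list of dicts, best first, with "confidence" (0 to 1); they miss things now and then, are a little off and sometimes report something else, mostly with a low value. They report only what shows in the picture. A call takes as long as a camera call. They do not tell look-alikes from the thing itself.
- env.boxes_of(camera, name): "bbox" ([left, top, right, bottom] in pixels, round what is visible of it).
The state is a dict: "time": time; "joint_pos": joint angles; "joint_velocities": joint speeds; "effort": joint torques, N m; "eef_pos": TCP position; "eef_rot": TCP orientation; "ft_force": force on the tool from outside, world axes, zero at the start; "moment": the same for the moment, N m; "width": finger opening in m.
Only numpy, scipy, OpenCV 4.12 (cv2) and the standard library are available. Lean on these libraries where they do the work, as an engineer would, in place of code of your own. Each camera call takes 0.05 s, during which the arm holds its last target. There are 200 camera calls.

### The job

Take the barrel with the collar out of the wooden rack and lay it in the two vees of the bench gauge, collar at the end away from the dial and up against the outer face of the vee there. Press it firmly but not hard against the sprung measuring spindle, until it beds on both flanks of the vees along its length, and finish still holding it pressed there for the reading; leave the plain barrel and the other things where they are.

Things in the scene. Friction and masses are not known exactly. Their poses are not given: they have to be found in the camera images.
- barrel_mid (a point): Centre of the collared barrel: bright aluminium turned part, 147 mm long, about 0.28 kg. Point on its axis at mid-body, 44 mm above the worktop in the rack. y runs along the barrel, positive towards the collar. Body 32 mm diameter from y = -58 to +56 mm. It lies level in either of the rack's two places, its y along the rack's y (same sense). Grip it across the body at this point.
- barrel_collar (a point): Point on the barrel's axis in the inner face of its collar, 56 mm along y from barrel_mid. The collar is 43 mm in diameter and 8 mm thick; beyond it a boss of 27 mm diameter reaches to y = +71 mm.
- collar_barrel: The collared barrel itself; origin and axes as barrel_mid. At the end away from the collar (y = -58 to -76 mm) it has a thread of 18 mm diameter.
- plain_mid (a point): Centre of the plain barrel that lies in the rack's other place: same 32 mm diameter, 116 mm long, no collar and no thread. It stays there.
- rack: Wooden rack, fixed on the worktop, 200 x 124 mm, origin under its centre on the worktop. Two places at x = -50 and +50 mm; barrels lie along its y. Board 12 mm thick; two notched rails, 12 mm thick and 40 mm high, at y = -45 and +45 mm: the 78 mm between them is free for fingers, down to the board.
- gauge_seat (a point): Point of the bench gauge (fixed) where barrel_mid lies when the barrel is seated and its collar touches the block: 66 mm above the worktop, midway between the vees. y along the vees, positive away from the dial; x across them, away from the robot; z up. Barrel y and this y agree when the collar is at the right end.
- gauge: The bench gauge; origin under gauge_seat on the worktop, same axes. Bed 96 mm wide, top 22 mm above the worktop, y from -182 to +88 mm. Two steel vee blocks (90 degrees), |y| = 34 to 56 mm, 56 mm wide, tops at 62 mm; the 68 mm between them is free for fingers down to the bed, but for the spindle's bush (22 mm wide, top at 35 mm). Dial 62 mm across at y = -142 mm, top at 85 mm.
- rest_near: The two vee flanks on the robot's side (x negative), one on each block, ground and lightly oiled (friction about 0.15); origin and axes as gauge_seat.
- rest_far: The two vee flanks on the far side (x positive), one on each block, ground and lightly oiled (friction about 0.15); origin and axes as gauge_seat.
- spindle (a joint): Travel (m) of the sprung spindle, 9 mm diameter, upright midway between the vees; it drives the dial's needle. 0 up, grows as pushed down, about 0.005 with the barrel seated on both flanks. The spring resists with 4.5 N at 0, 5.4 N at 0.005, more than the barrel weighs: unless pressed, the barrel lies about 5 mm too high.
- calliper1: Calliper, 210 mm long, flat on the bench: leave.
- feelers: Feeler gauge set, 100 x 20 x 14 mm: leave.
- transmitter: Pressure transmitter, 148 mm long, 34 mm high: leave.
- driver: Flat screwdriver, 174 mm: leave.
- union_bench: Brass pipe union, 40 mm tall, upright: leave.
Mind the look-alikes: they are no part of the job. What is shaped like the collar_barrel but black is not meant.

How it is judged:
By the outcome, as a careful person would: the job done as asked, in the order asked, and still so for the second after the job is handed in, while the arm keeps its last pose, push and grip.
It also fails if it takes over 40 s, if anything falls off the work surface, if the arm or the gripper's body presses on something with over 40 N, if the wrist force passes 120 N, or if a joint passes its speed limit or range.

## Working session

There is one attempt and no reset: what is moved stays moved. The work goes in short steps, Python scripts to look and compute and a tool call to move; the robot and the scene stay as the last step left them, time stands still between calls to the robot, and variables do not carry over. Pictures are saved under pics/ and viewed, about 8 in all and at most 12, crops included, and the job is handed in when it is done.

Besides the shell and the picture viewer there is one more tool, called after "Call:" as name(argument=value, ...) on one line, values as JSON. drive_tool: Moves the arm, as the interface text tells. Shifts and turns lie within -1 to 1; 1 stands for 0.03 m of shift or 5 degrees of turn. Its arguments: {"type":"object","properties":{"moves":{"type":"array","items":{"type":"array"}},"grip_force":{"type":"number"}},"required":["moves"]}

```bash
ls; mkdir -p pics; cat > h.py <<'E'
import numpy as np, cv2
from station import env
def K(c):
    m=env.camera_model(c); f=210/np.tan(np.radians(m["vertical_fov"])/2)
    return m,np.array([[f,0,m["cx"]],[0,f,m["cy"]],[0,0,1.]]),np.array(m["D"],float)
def cloud(c,depth):
    m,k,D=K(c); v,u=np.mgrid[0:420,0:560]
    p=cv2.undistortPoints(np.stack([u,v],-1).reshape(-1,1,2).astype(np.float64),k,D).reshape(420,560,2)
    P=np.stack([p[...,0]*depth,-p[...,1]*depth,-depth],-1)
    W=P@np.array(m["orientation"]).T+np.array(m["eye"]); W[depth<=0]=np.nan
    return W
def proj(c,X):
    m,k,D=K(c); P=(np.atleast_2d(X)-m["eye"])@np.array(m["orientation"])
    return cv2.projectPoints(P*[1,-1,-1],np.zeros(3),np.zeros(3),k,D)[0].reshape(-1,2)
def save(n,im,s=1): cv2.imwrite(n,cv2.resize(im[...,::-1],None,fx=s,fy=s,interpolation=cv2.INTER_CUBIC))
E
python3 - <<'E'
from h import *
for c in("scene","top"):
    im,d=env.snapshot(c); save(f"pics/{c}0.png",im,1.4); np.savez(f"{c}0.npz",im=im,d=d)
    m=env.camera_model(c); print(c,m["eye"],m["vertical_fov"],np.round(m["orientation"],3).tolist(),m["D"])
    for n in("collar_barrel","plain_mid","rack","gauge"):
        print(n,[(np.round(b["bbox"]).tolist(),round(b["confidence"],2)) for b in env.boxes_of(c,n)])
o=env.get_obs(); print(o["eef_pos"],np.round(o["eef_rot"],3).tolist(),o["time"],env.tips_ahead,o["width"])
E
```

```text
pics
scene [ 0.00137109 -0.78794858  0.71682785] 49.18493581893899 [[0.82, 0.308, -0.483], [-0.573, 0.446, -0.687], [0.004, 0.84, 0.542]] [0.03959469 0.         0.         0.         0.        ]
collar_barrel [([200.0, 186.0, 237.0, 214.0], 0.98), ([159.0, 169.0, 203.0, 193.0], 0.71), ([256.0, 302.0, 288.0, 336.0], 0.55), ([307.0, 196.0, 334.0, 223.0], 0.45)]
plain_mid [([234.0, 175.0, 264.0, 199.0], 0.84)]
rack [([195.0, 176.0, 275.0, 232.0], 0.91)]
gauge []
top [0.48777831 0.01826736 1.19194162] 53.49884319199238 [[-0.019, 0.999, -0.043], [-1.0, -0.019, 0.011], [0.01, 0.044, 0.999]] [-0.10674848  0.          0.          0.          0.        ]
collar_barrel [([124.0, 221.0, 173.0, 254.0], 0.94), ([188.0, 222.0, 241.0, 241.0], 0.93)]
plain_mid [([187.0, 187.0, 231.0, 203.0], 0.77)]
rack [([191.0, 174.0, 238.0, 246.0], 0.84), ([278.0, 181.0, 372.0, 215.0], 0.23)]
gauge [([275.0, 181.0, 372.0, 217.0], 0.86)]
[0.16886308 0.65349016 0.2532709 ] [[-0.968, 0.25, -0.0], [0.25, 0.968, -0.0], [0.0, -0.0, -1.0]] 0.5 0.022 0.08528149744904166
```

View pics/top0.png

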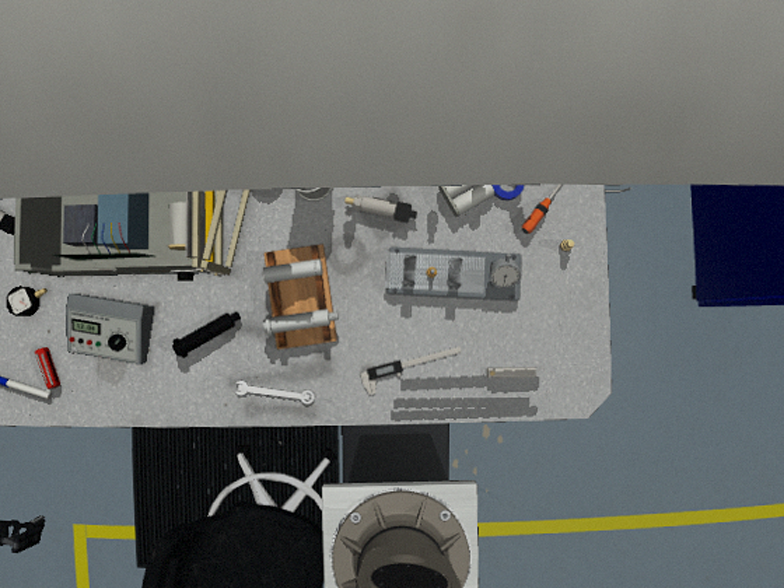

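```bash
python3 - <<'E'
from h import *
z=np.load("top0.npz"); W=cloud("top",z["d"])
save("pics/topcrop.png",z["im"][165:265,115:380],3)
# height of table, and height map summary in rack & gauge boxes
def st(l,t,r,b,lo,hi):
    w=W[t:b,l:r].reshape(-1,3); w=w[(w[:,2]>lo)&(w[:,2]<hi)]
    c=w[:,:2].mean(0); r=cv2.minAreaRect(w[:,:2].astype(np.float32)*1000); print(len(w),c.round(4),w[:,2].max().round(3),r)
st(183,215,246,248,.05,.09); st(180,182,236,208,.05,.09)
st(270,176,378,222,.045,.12); st(270,176,378,222,.012,.03);st(185,170,244,250,.006,.09)
w=W[170:225:3,270:380:4,2]; print((w*1000).round().astype(int))
E
```

```text
523 [0.488  0.1928] 0.068 ((486.4454345703125, 189.10107421875), (38.71556091308594, 143.9288787841797), 4.532660007476807)
445 [0.5866 0.2037] 0.064 ((587.1521606445312, 204.04751586914062), (30.780031204223633, 113.87781524658203), 6.705880165100098)
715 [ 0.5783 -0.149 ] 0.086 ((582.1572875976562, -129.71905517578125), (230.11827087402344, 63.63083267211914), 88.09223175048828)
2464 [ 0.5767 -0.1048] 0.03 ((578.0123291015625, -116.77699279785156), (275.88714599609375, 97.0833740234375), 86.1346206665039)
3125 [0.5364 0.194 ] 0.068 ((546.6495361328125, 196.13888549804688), (166.46585083007812, 222.9453887939453), 89.18502044677734)
[[                  -1                   -1                   -2
                    -1                    3                    0
                    -2                    2                    0
                    -3                   -2                    3
                    -2                    0                   -1
                     2                    3                    0
                    -2                    1                    0
   
[... 10474 characters left out ...]
    0
                    -4]
 [                   4                   -2                    0
                     2                    4                   -1
                     0                    0                    2
                     0                   -2                   -2
                    -4                    2                    1
                     1                    0                    0
                     5                    1                   -1
                     4                    2                    2
                    -1                   -1                    2
                    -1]]<stdin>:10: RuntimeWarning: invalid value encountered in cast
```

View pics/topcrop.png

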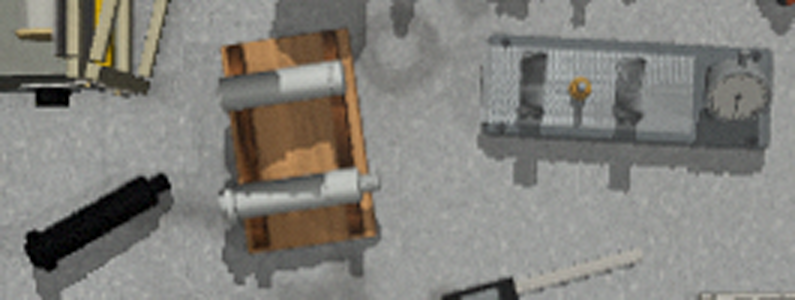

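```bash
cat > fit.py <<'E'
from h import *
from scipy.optimize import least_squares
def gauge_h(q):
    x,y=q[:,0],q[:,1]; h=np.zeros(len(q))
    h[(abs(x)<48)&(y>-182)&(y<88)]=22
    b=(abs(x)<28)&(abs(y)>34)&(abs(y)<56); h[b]=np.minimum(62,43.4+abs(x[b])); return h
def bar_h(q):   # relative to barrel; only barrel points
    x,y=q[:,0],q[:,1]; r=np.zeros(len(q))
    for a,b,R in((-76,-58,9),(-58,56,16),(56,64,21.5),(64,71,13.5)): r[(y>=a)&(y<b)]=R
    ok=abs(x)<r; h=np.full(len(q),0.); h[ok]=44+np.sqrt(r[ok]**2-x[ok]**2); 
    return h
def fit(W,f,p0,rad,sel=None,off=0):
    P=W.reshape(-1,3)*1000; P=P[np.isfinite(P).all(1)]
    P=P[np.hypot(P[:,0]-p0[0],P[:,1]-p0[1])<rad]
    if sel: P=P[sel(P)]
    def q(p):
        c,s=np.cos(p[2]),np.sin(p[2]); d=P[:,:2]-p[:2]
        return np.stack([d[:,0]*c+d[:,1]*s,-d[:,0]*s+d[:,1]*c],-1)
    def cost(p):
        Q=q(p); m=np.ones(len(Q),bool)
        if f is gauge_h: m=(Q[:,1]>-100)
        return np.minimum(abs(P[:,2]-f(Q))[m],15).sum()/len(Q)
    from scipy.optimize import minimize
    best=None
    for t in np.radians([-6,0,6]):
        for _ in range(2):
            x0=np.array([p0[0],p0[1],p0[2]+t]) if best is None or _==0 else r.x
            S=x0+np.array([[0,0,0],[12,0,0],[0,12,0],[0,0,.08]])
            r=minimize(cost,x0,method="Nelder-Mead",options=dict(initial_simplex=S,maxiter=600,xatol=.02,fatol=1e-4))
        if best is None or r.fun<best.fun: best=r
    return best.x.round(4),round(best.fun,3),len(P)
E
python3 - <<'E'
from fit import *
for c in("top","scene"):
    z=np.load(c+"0.npz"); W=cloud(c,z["d"])
    print(c,"gauge",fit(W,gauge_h,[578,-75,.07],190,lambda P:P[:,2]>-8))
    for s in(0,np.pi): print("bar",s,fit(W,bar_h,[487,189,.08+s],110,lambda P:P[:,2]>44))
    T=W[np.isfinite(W[...,2])&(abs(W[...,2])<.02)&(W[...,0]>.35)&(W[...,0]<.7)&(abs(W[...,1])<.3)]; print("table",np.median(T[:,2]))
z=np.load("top0.npz"); W=cloud("top",z["d"])
P=W.reshape(-1,3); m=(P[:,0]>.1)&(P[:,0]<.7)&(P[:,1]>-.3)&(P[:,1]<.75); H,_,_=np.histogram2d(P[m,0],P[m,1],bins=[6,12],range=[[.1,.7],[-.3,.75]]); 
import scipy.stats as ss
print((ss.binned_statistic_2d(P[m,0],P[m,1],P[m,2],'max',bins=[6,12],range=[[.1,.7],[-.3,.75]])[0]*1000).round())
s=np.load("scene0.npz")["im"]; save("pics/scenecrop.png",s[160:270,150:420],2.9)
E
```

```text
top gauge (array([ 5.814898e+02, -7.052610e+01, -6.900000e-02]), np.float64(13.06), 88053)
bar 0 (array([4.881670e+02, 1.912867e+02, 1.283000e-01]), np.float64(13.866), 6639)
bar 3.141592653589793 (array([487.5992, 195.6526,   3.2706]), np.float64(13.989), 6639)
table 0.0008802097373414863
scene gauge (array([ 6.415496e+02,  2.391279e+02, -5.193000e-01]), np.float64(0.0), 12664)
bar 0 (array([4.869169e+02, 1.903171e+02, 1.273000e-01]), np.float64(7.635), 622)
bar 3.141592653589793 (array([485.4083, 200.4402,   3.3009]), np.float64(8.448), 622)
table -0.0006400706906055098
[[-847.    7.   34.   37.   25.    8. -841. -840. -840. -841.  352. -845.]
 [   8.    6.    8.    6.    6.    8.    8.    7.   10.    7.    8.    7.]
 [  18.   18.    8.   15.   15.   13.   13.   12.    7.   10.    7.   33.]
 [   8.    7.   12.   10.   60.   67.   68.   41.   48.   72.   68.   58.]
 [  85.   86. 1080. 1079. 1081.   64.   64.  171.  168.  167.  130.  168.]
 [  85.   81.   65.   67.    8.   61.  167.  171.  168.  167.  124.  170.]]
```

View pics/scenecrop.png

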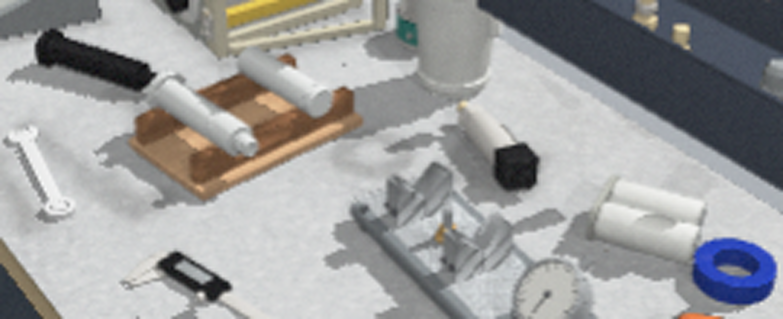

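```bash
python3 - <<'E'
from fit import *
for c in("top","scene"):
    z=np.load(c+"0.npz"); W=cloud(c,z["d"])
    ok=lambda P:(P[:,2]>-8)&(P[:,2]<120)
    print(c,"gauge",fit(W,gauge_h,[579,-75,-.05],130,ok))
    print("gauge high",fit(W,gauge_h,[579,-75,-.05],85,lambda P:(P[:,2]>40)&(P[:,2]<120)))
    print("bar",fit(W,bar_h,[487,190,.12],100,lambda P:(P[:,2]>44)&(P[:,2]<120)))
    print("bar2",fit(W,bar_h,[487,190,.12],80,lambda P:(P[:,2]>50)&(P[:,2]<120)))
E
```

```text
top gauge (array([ 5.817827e+02, -7.062540e+01, -7.340000e-02]), np.float64(2.112), 6507)
gauge high (array([ 5.813226e+02, -7.080140e+01, -6.910000e-02]), np.float64(2.813), 338)
bar (array([4.881603e+02, 1.913004e+02, 1.284000e-01]), np.float64(4.723), 733)
bar2 (array([4.883046e+02, 1.909857e+02, 1.251000e-01]), np.float64(1.822), 523)
scene gauge (array([ 5.813684e+02, -6.889830e+01, -8.180000e-02]), np.float64(3.623), 4834)
gauge high (array([ 5.802596e+02, -7.237100e+01, -5.980000e-02]), np.float64(7.108), 494)
bar (array([4.869178e+02, 1.903007e+02, 1.273000e-01]), np.float64(6.373), 531)
bar2 (array([4.875786e+02, 1.905103e+02, 1.513000e-01]), np.float64(2.471), 300)
```

```bash
cat > plan.py <<'E'
from h import *
from scipy.spatial.transform import Rotation as R
def plan(p,Rm,tgt,yaw_to,n,z_to=None):
    # yaw_to: tool y angle (deg); tool points down
    a0=np.degrees(np.arctan2(Rm[1,1],Rm[0,1])); cw=(a0-yaw_to)/n/5
    rows=[]; p=np.array(p,float); Rm=np.array(Rm)
    for i in range(n):
        d=Rm.T@((np.array(tgt)-p)/(n-i))
        s=np.round(d/.03,2); rows.append([s.tolist(),[0,0,round(cw,2)]]); p=p+Rm@s*.03; Rm=Rm@R.from_rotvec([0,0,np.radians(round(cw,2)*5)]).as_matrix()
    print("end",p,np.degrees(np.arctan2(Rm[1,1],Rm[0,1])))
    return rows
E
python3 - <<'E'
from plan import *
o=env.get_obs()
for r in plan(o["eef_pos"],np.array(o["eef_rot"]),[.4878,.1909,.16],7.3,20): print(r)
E
```

```text
end [0.48769377 0.19082301 0.15999721] 7.509819284758493
[[-0.71, -0.61, 0.16], [0, 0, np.float64(0.68)]]
[[-0.74, -0.57, 0.16], [0, 0, np.float64(0.68)]]
[[-0.78, -0.53, 0.15], [0, 0, np.float64(0.68)]]
[[-0.8, -0.48, 0.16], [0, 0, np.float64(0.68)]]
[[-0.83, -0.43, 0.15], [0, 0, np.float64(0.68)]]
[[-0.86, -0.38, 0.16], [0, 0, np.float64(0.68)]]
[[-0.88, -0.33, 0.15], [0, 0, np.float64(0.68)]]
[[-0.89, -0.28, 0.16], [0, 0, np.float64(0.68)]]
[[-0.91, -0.22, 0.15], [0, 0, np.float64(0.68)]]
[[-0.92, -0.17, 0.16], [0, 0, np.float64(0.68)]]
[[-0.93, -0.11, 0.15], [0, 0, np.float64(0.68)]]
[[-0.93, -0.06, 0.16], [0, 0, np.float64(0.68)]]
[[-0.94, -0.0, 0.15], [0, 0, np.float64(0.68)]]
[[-0.93, 0.05, 0.16], [0, 0, np.float64(0.68)]]
[[-0.93, 0.11, 0.15], [0, 0, np.float64(0.68)]]
[[-0.92, 0.17, 0.16], [0, 0, np.float64(0.68)]]
[[-0.91, 0.22, 0.15], [0, 0, np.float64(0.68)]]
[[-0.9, 0.27, 0.16], [0, 0, np.float64(0.68)]]
[[-0.88, 0.33, 0.15], [0, 0, np.float64(0.68)]]
[[-0.86, 0.37, 0.16], [0, 0, np.float64(0.68)]]
```

Call:
drive_tool(moves=[[[-0.71, -0.61, 0.0], [0, 0, 0.68], 0], [[-0.74, -0.57, 0.0], [0, 0, 0.68], 0], [[-0.78, -0.53, 0.0], [0, 0, 0.68], 0], [[-0.8, -0.48, 0.0], [0, 0, 0.68], 0], [[-0.83, -0.43, 0.0], [0, 0, 0.68], 0], [[-0.86, -0.38, 0.0], [0, 0, 0.68], 0], [[-0.88, -0.33, 0.0], [0, 0, 0.68], 0], [[-0.89, -0.28, 0.0], [0, 0, 0.68], 0], [[-0.91, -0.22, 0.0], [0, 0, 0.68], 0], [[-0.92, -0.17, 0.0], [0, 0, 0.68], 0]], grip_force=50)

```text
time: 1.75
eef_pos: [0.3292, 0.4205, 0.2533]
eef_rot: [[-0.66, 0.751, 0.0], [0.751, 0.66, 0.0], [0.0, 0.0, -1.0]]
ft_force: [0.4, -0.8, -0.6]
width: 0.0854
```

Call:
drive_tool(moves=[[[-0.93, -0.11, 0.3], [0, 0, 0.68], 0], [[-0.93, -0.06, 0.3], [0, 0, 0.68], 0], [[-0.94, 0, 0.3], [0, 0, 0.68], 0], [[-0.93, 0.05, 0.3], [0, 0, 0.68], 0], [[-0.93, 0.11, 0.3], [0, 0, 0.68], 0], [[-0.92, 0.17, 0.3], [0, 0, 0.68], 0], [[-0.91, 0.22, 0.3], [0, 0, 0.68], 0], [[-0.9, 0.27, 0.3], [0, 0, 0.68], 0], [[-0.88, 0.33, 0.3], [0, 0, 0.68], 0], [[-0.86, 0.37, 0.3], [0, 0, 0.68], 0]])

```text
time: 3.0
eef_pos: [0.4887, 0.1892, 0.1627]
eef_rot: [[-0.127, 0.992, 0.0], [0.992, 0.127, -0.0], [-0.0, 0.0, -1.0]]
ft_force: [0.2, 0.2, -1.0]
width: 0.0851
```

```bash
python3 - <<'E'
from plan import *
o=env.get_obs()
print(o["eef_pos"],o["eef_rot"],o["time"],o["ft_force"],o["moment"])
for r in plan(o["eef_pos"],np.array(o["eef_rot"]),[.4878,.1909,.048],7.3,5): print(r)
E
```

```text
[0.48865572 0.18919678 0.162717  ] [[-1.26866535e-01  9.91919774e-01  2.07755975e-04]
 [ 9.91919772e-01  1.26866576e-01 -1.95285904e-04]
 [-2.20065239e-04  1.81302013e-04 -9.99999959e-01]] 3.0 [ 0.1679726   0.15983481 -0.95482454] [ 0.02906061 -0.03334111  0.04093327]
end [0.48785601 0.19088373 0.0481165 ] 7.288561111710841
[[0.01, -0.0, 0.76], [0, 0, np.float64(-0.0)]]
[[0.01, -0.01, 0.77], [0, 0, np.float64(-0.0)]]
[[0.01, -0.0, 0.76], [0, 0, np.float64(-0.0)]]
[[0.02, -0.01, 0.77], [0, 0, np.float64(-0.0)]]
[[0.01, -0.0, 0.76], [0, 0, np.float64(-0.0)]]
```

Call:
drive_tool(moves=[[[0.03, -0.01, 0.6], [0, 0, 0], 0], [[0.03, -0.01, 0.8], [0, 0, 0], 0], [[0, 0, 0.8], [0, 0, 0], 0], [[0, 0, 0.8], [0, 0, 0], 0], [[0, 0, 0.6], [0, 0, 0], 0], [[0, 0, 0.2], [0, 0, 0], 0], [[0, 0, 0], [0, 0, 0], 0]])

```text
time: 3.88
eef_pos: [0.487, 0.1923, 0.0493]
eef_rot: [[-0.13, 0.991, -0.0], [0.991, 0.13, -0.0], [-0.0, -0.0, -1.0]]
ft_force: [0.2, -0.3, 0.3]
width: 0.0853
```

```bash
python3 - <<'E'
from h import *
o=env.get_obs()
print(o["eef_pos"],o["time"],o["ft_force"],o["moment"])
im,d=env.snapshot("scene"); save("pics/s1.png",im[120:260,130:330],3.5)
E
```

```text
[0.4870296  0.19230388 0.04929193] 3.875 [ 0.18896583 -0.25539173  0.31861661] [ 0.05761963  0.00314843 -0.05780214]
```

View pics/s1.png

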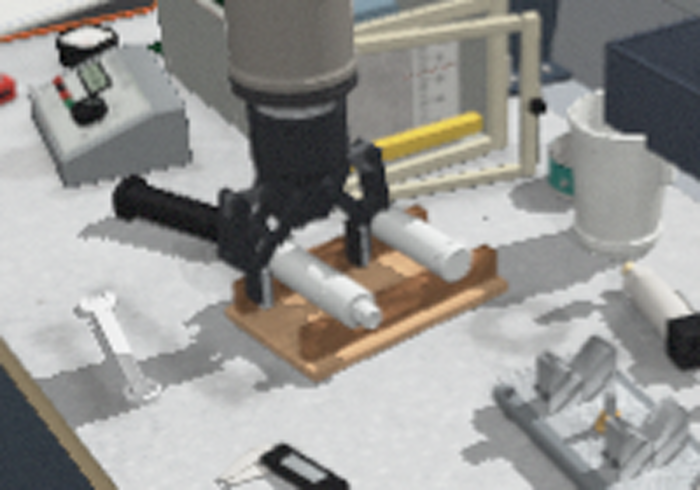

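Call:
drive_tool(moves=[[[-0.03, 0, 0.08], [0, 0, 0], 60], [[0, 0, 0], [0, 0, 0], 110], [[0, 0, 0], [0, 0, 0], 140], [[0, 0, 0], [0, 0, 0], 150], [[0, 0, 0], [0, 0, 0], 160]])

```text
time: 4.55
eef_pos: [0.489, 0.1921, 0.0477]
eef_rot: [[-0.13, 0.991, 0.004], [0.991, 0.13, 0.001], [0.001, 0.004, -1.0]]
ft_force: [9.2, -0.8, 3.1]
width: 0.032
```

Call:
drive_tool(moves=[[[0, 0, 0], [0, 0, 0], 200], [[0, 0, 0], [0, 0, 0], 255], [[0, 0, 0], [0, 0, 0], 255]])

```text
time: 4.92
eef_pos: [0.4892, 0.1921, 0.0479]
eef_rot: [[-0.13, 0.991, 0.004], [0.991, 0.13, 0.001], [0.001, 0.004, -1.0]]
ft_force: [9.0, -0.1, 5.2]
width: 0.0303
```

Call:
drive_tool(moves=[[[0, 0.08, -0.1], [0, 0, 0], 255], [[0, 0, -0.4], [0, 0, 0], 255], [[0, 0, -0.8], [0, 0, 0], 255], [[0, 0, -0.9], [0, 0, 0], 255], [[0, 0, -0.9], [0, 0, 0], 255], [[0, 0, -0.5], [0, 0, 0], 255], [[0, 0, 0], [0, 0, 0], 255]])

```text
time: 5.8
eef_pos: [0.4895, 0.1923, 0.1557]
eef_rot: [[-0.131, 0.991, 0.001], [0.991, 0.131, 0.001], [0.001, 0.001, -1.0]]
ft_force: [-0.6, 0.1, -2.9]
width: 0.0303
```

```bash
python3 - <<'E'
from plan import *
o=env.get_obs()
print(o["eef_pos"],o["eef_rot"],o["time"],o["ft_force"],o["moment"],o["width"])
g=np.array([.5813,-.0705]); yaw=-.072
t=g+.012*np.array([-np.sin(yaw),np.cos(yaw)])
for r in plan(o["eef_pos"],np.array(o["eef_rot"]),[*t,.14],np.degrees(yaw),10): print(r)
E
```

```text
[0.48948533 0.19228096 0.1556736 ] [[-1.31028111e-01  9.91378157e-01  9.92068408e-04]
 [ 9.91378188e-01  1.31027014e-01  1.10024500e-03]
 [ 9.60771102e-04  1.12767801e-03 -9.99998903e-01]] 5.8 [-0.57741076  0.0799356  -2.89793424] [-0.0293903  -0.00309639 -0.00169999] 0.030297344561583353
end [ 0.5822348  -0.05862488  0.13988954] -3.9710510962311356
[[-0.87, 0.2, 0.05], [0, 0, np.float64(0.23)]]
[[-0.87, 0.21, 0.05], [0, 0, np.float64(0.23)]]
[[-0.86, 0.23, 0.05], [0, 0, np.float64(0.23)]]
[[-0.86, 0.25, 0.05], [0, 0, np.float64(0.23)]]
[[-0.85, 0.27, 0.05], [0, 0, np.float64(0.23)]]
[[-0.84, 0.28, 0.05], [0, 0, np.float64(0.23)]]
[[-0.84, 0.3, 0.05], [0, 0, np.float64(0.23)]]
[[-0.83, 0.32, 0.06], [0, 0, np.float64(0.23)]]
[[-0.83, 0.33, 0.05], [0, 0, np.float64(0.23)]]
[[-0.82, 0.35, 0.06], [0, 0, np.float64(0.23)]]
```

Call:
drive_tool(moves=[[[-0.87, 0.2, 0.0], [0, 0, 0.23], 255], [[-0.87, 0.21, 0], [0, 0, 0.23], 255], [[-0.86, 0.23, 0], [0, 0, 0.23], 255], [[-0.86, 0.25, 0], [0, 0, 0.23], 255], [[-0.85, 0.27, 0], [0, 0, 0.23], 255], [[-0.84, 0.28, 0], [0, 0, 0.23], 255], [[-0.84, 0.3, 0], [0, 0, 0.23], 255], [[-0.83, 0.32, 0.1], [0, 0, 0.23], 255], [[-0.83, 0.33, 0.1], [0, 0, 0.23], 255], [[-0.82, 0.35, 0.1], [0, 0, 0.23], 255]])

```text
time: 7.05
eef_pos: [0.5816, -0.0597, 0.1445]
eef_rot: [[0.07, 0.998, -0.002], [0.998, -0.07, -0.0], [-0.0, -0.002, -1.0]]
ft_force: [0.3, 0.7, -2.6]
width: 0.0305
```

Call:
drive_tool(moves=[[[0, 0, 0.2], [0, 0, 0], 255], [[0, 0, 0.2], [0, 0, 0], 255], [[0, 0, 0], [0, 0, 0], 255]])

```text
time: 7.42
eef_pos: [0.5813, -0.058, 0.1329]
eef_rot: [[0.068, 0.998, -0.002], [0.998, -0.068, 0.0], [0.0, -0.002, -1.0]]
ft_force: [-0.1, 1.3, -2.5]
width: 0.0306
```

```bash
python3 - <<'E'
from fit import *
import fit as F
o=env.get_obs(); e=np.array(o["eef_pos"])*1000
print(e,o["eef_rot"],o["time"],o["ft_force"],o["moment"])
for c in("top","scene"):
    im,d=env.snapshot(c); np.savez(c+"1.npz",im=im,d=d); W=cloud(c,d)
    save(f"pics/{c}2.png",im[150:250,230:400] if c=="top" else im[150:290,220:420],4 if c=="top" else 3.5)
    # barrel points outside gripper: project on axis, check slope & ends
    P=W.reshape(-1,3)*1000; P=P[np.isfinite(P).all(1)]-e
    R=np.array(o["eef_rot"]); q=P@R  # tool frame x along barrel, z down
    m=(abs(q[:,1])<25)&(abs(q[:,2]-3)<24)&(abs(q[:,0])<95); q=q[m]
    for a in range(-90,90,6):
        s=q[(q[:,0]>=a)&(q[:,0]<a+6)]
        if len(s)>3: print(a+3,len(s),"y",s[:,1].min().round(1),s[:,1].max().round(1),"topz",np.percentile(s[:,2],10).round(1))
E
```

```text
[581.33593761 -57.9798087  132.9327085 ] [[ 6.82594201e-02  9.97665983e-01 -1.79964977e-03]
 [ 9.97667606e-01 -6.82592700e-02  1.44759947e-04]
 [ 2.15792949e-05 -1.80533350e-03 -9.99998370e-01]] 7.425 [-0.11109267  1.27406839 -2.46706817] [-0.00710038  0.0151547  -0.0084011 ]
63 8 y -13.2 15.6 topz -11.6
69 23 y -13.5 12.7 topz -10.0
-75 40 y -11.7 6.2 topz -2.9
-69 12 y -10.7 5.3 topz -4.7
-63 20 y -16.7 4.7 topz -5.0
-57 69 y -17.6 13.9 topz -9.8
-51 26 y -18.3 7.5 topz -10.4
-45 26 y -18.5 9.0 topz -11.0
-39 27 y -18.6 5.0 topz -11.2
-33 23 y -17.3 7.0 topz -11.7
-27 27 y -17.7 7.2 topz -11.7
-21 19 y -17.1 10.5 topz -11.4
-15 28 y -18.1 6.3 topz -11.0
-9 83 y -24.4 24.7 topz -14.8
-3 41 y -24.8 23.7 topz -15.4
3 16 y -8.9 17.0 topz -15.5
9 17 y -2.1 16.5 topz -18.0
15 5 y 1.1 15.4 topz -11.7
57 24 y -23.1 -1.2 topz -14.9
```

View pics/scene2.png

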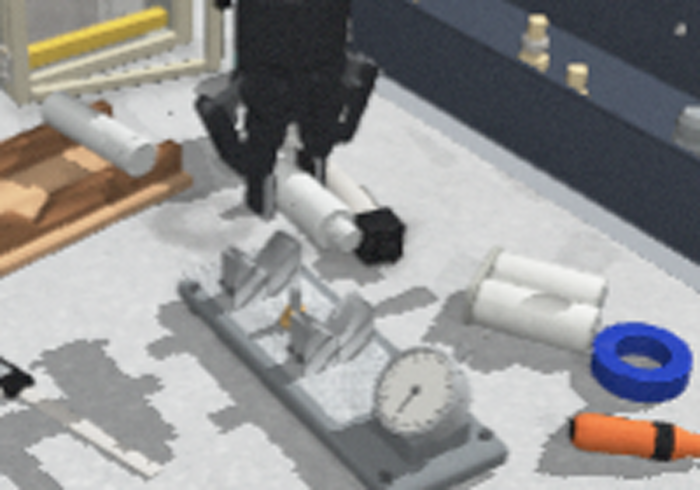

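Call:
drive_tool(moves=[[[-0.1, 0.03, 0.2], [0, 0, 0.02], 255], [[-0.15, 0, 0.5], [0, 0, 0.02], 255], [[0, 0, 0.5], [0, 0, 0], 255], [[0, 0, 0.3], [0, 0, 0], 255], [[0, 0, 0.2], [0, 0, 0], 255], [[0, 0, 0.1], [0, 0, 0], 255], [[0, 0, 0], [0, 0, 0], 255]])

```text
time: 8.4
eef_pos: [0.5824, -0.0665, 0.0799]
eef_rot: [[0.073, 0.997, -0.0], [0.997, -0.073, -0.0], [-0.0, -0.0, -1.0]]
ft_force: [-0.4, 0.8, -2.4]
width: 0.0308
```

```bash
python3 - <<'E'
from h import *
o=env.get_obs(); print(o["eef_pos"],np.round(o["eef_rot"],4).tolist(),o["time"],o["ft_force"],o["moment"])
im,d=env.snapshot("scene"); save("pics/s3.png",im[180:270,240:360],6)
E
```

```text
[ 0.58241928 -0.06651455  0.07992287] [[0.073, 0.9973, -0.0], [0.9973, -0.073, -0.0001], [-0.0001, -0.0, -1.0]] 8.4 [-0.40086818  0.77939523 -2.44303979] [-0.09779211 -0.0114099   0.04059348]
```

View pics/s3.png

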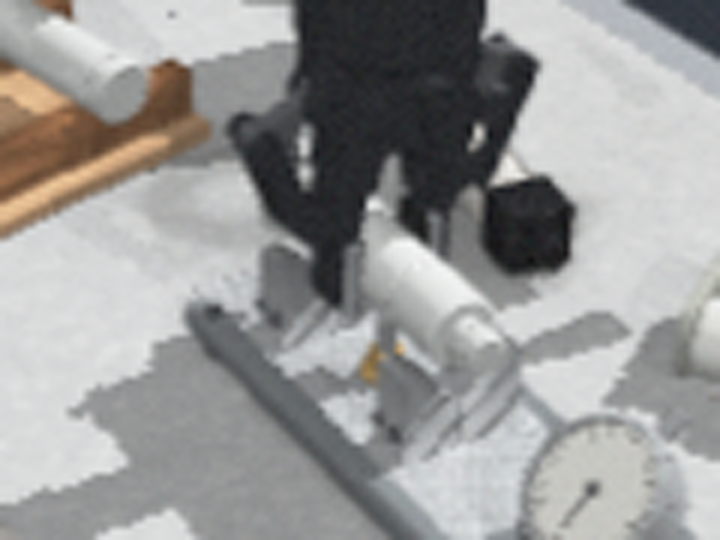

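Call:
drive_tool(moves=[[[0, 0, 0.05], [0, 0, 0], 255], [[0, 0, 0.05], [0, 0, 0], 255], [[0, 0, 0.05], [0, 0, 0], 255], [[0, 0, 0], [0, 0, 0], 255]], grip_force=70)

```text
time: 8.95
eef_pos: [0.5823, -0.0665, 0.0753]
eef_rot: [[0.073, 0.997, -0.0], [0.997, -0.073, -0.0], [-0.0, -0.0, -1.0]]
ft_force: [0.3, -0.4, -2.0]
width: 0.0299
```

Call:
drive_tool(moves=[[[0, 0, 0.05], [0, 0, 0], 255], [[0, 0, 0.05], [0, 0, 0], 255], [[0, 0, 0], [0, 0, 0], 255]])

```text
time: 9.32
eef_pos: [0.5825, -0.0665, 0.0725]
eef_rot: [[0.073, 0.997, 0.0], [0.997, -0.073, -0.0], [-0.0, 0.0, -1.0]]
ft_force: [-1.0, 0.8, 1.7]
width: 0.0304
```

```bash
python3 - <<'E'
from h import *
o=env.get_obs(); print(o["eef_pos"],np.round(o["eef_rot"],4).tolist(),o["time"],o["ft_force"],o["moment"])
E
```

```text
[ 0.58247561 -0.06652425  0.07245292] [[0.073, 0.9973, 0.0001], [0.9973, -0.073, -0.0], [-0.0, 0.0001, -1.0]] 9.325 [-1.02480439  0.84560056  1.70188284] [ 0.0373017   0.1994291  -0.02769669]
```

Call:
drive_tool(moves=[[[-0.03, 0, 0.02], [0, 0, 0], 255], [[-0.03, 0, 0], [0, 0, 0], 255], [[-0.03, 0, 0], [0, 0, 0], 255], [[0, 0, 0], [0, 0, 0], 255]])

```text
time: 9.82
eef_pos: [0.5822, -0.0694, 0.0719]
eef_rot: [[0.073, 0.997, 0.0], [0.997, -0.073, -0.0], [-0.0, 0.0, -1.0]]
ft_force: [0.4, 0.5, 1.9]
width: 0.0302
```

Call:
drive_tool(moves=[[[-0.03, 0, 0], [0, 0, 0], 255], [[0, 0, 0], [0, 0, 0], 255]])

```text
time: 10.07
eef_pos: [0.5821, -0.0702, 0.0718]
eef_rot: [[0.073, 0.997, 0.0], [0.997, -0.073, -0.0], [-0.0, 0.0, -1.0]]
ft_force: [0.2, 0.8, 1.3]
width: 0.0302
```

Call:
drive_tool(moves=[[[-0.03, 0, 0], [0, 0, 0], 255], [[0, 0, 0], [0, 0, 0], 255]])

```text
time: 10.32
eef_pos: [0.582, -0.0711, 0.0718]
eef_rot: [[0.073, 0.997, -0.0], [0.997, -0.073, -0.0], [-0.0, -0.0, -1.0]]
ft_force: [0.1, 0.9, 2.1]
width: 0.0302
```

Call:
drive_tool(moves=[[[-0.03, 0, 0], [0, 0, 0], 255], [[-0.03, 0, 0], [0, 0, 0], 255], [[0, 0, 0], [0, 0, 0], 255]])

```text
time: 10.7
eef_pos: [0.582, -0.0714, 0.0717]
eef_rot: [[0.072, 0.997, -0.0], [0.997, -0.072, 0.001], [0.001, -0.0, -1.0]]
ft_force: [0.9, 7.9, 2.3]
width: 0.0301
```

Call:
drive_tool(moves=[[[-0.03, 0, 0], [0, 0, 0], 255], [[0, 0, 0], [0, 0, 0], 255]])

```text
time: 10.95
eef_pos: [0.582, -0.0715, 0.0716]
eef_rot: [[0.071, 0.997, -0.0], [0.997, -0.071, 0.002], [0.002, -0.001, -1.0]]
ft_force: [1.0, 12.1, 1.0]
width: 0.0301
```

Call:
drive_tool(moves=[[[-0.03, 0, 0], [0, 0, 0], 255], [[0, 0, 0], [0, 0, 0], 255]])

```text
time: 11.2
eef_pos: [0.5821, -0.0716, 0.0716]
eef_rot: [[0.071, 0.998, -0.0], [0.997, -0.071, 0.003], [0.003, -0.001, -1.0]]
ft_force: [2.1, 15.8, -0.2]
width: 0.0302
```

Call:
drive_tool(moves=[[[0.07, 0, 0], [0, 0, 0], 255], [[0, 0, 0.03], [0, 0, 0], 255], [[0, 0, 0.03], [0, 0, 0], 255], [[0, 0, 0], [0, 0, 0], 255]])

```text
time: 11.7
eef_pos: [0.5825, -0.0714, 0.0702]
eef_rot: [[0.072, 0.997, 0.001], [0.997, -0.072, 0.001], [0.001, 0.001, -1.0]]
ft_force: [1.7, 8.2, 4.9]
width: 0.0307
```

Call:
drive_tool(moves=[[[0, 0, 0.04], [0, 0, 0], 255], [[0, 0, 0], [0, 0, 0], 255]])

```text
time: 11.95
eef_pos: [0.5827, -0.0714, 0.0698]
eef_rot: [[0.072, 0.997, 0.001], [0.997, -0.072, 0.002], [0.002, 0.001, -1.0]]
ft_force: [-3.3, 9.6, 20.3]
width: 0.0302
```

```bash
python3 - <<'E'
from h import *
o=env.get_obs(); print(o["eef_pos"],np.round(o["eef_rot"],4).tolist(),o["time"],o["ft_force"],o["moment"])
E
```

```text
[ 0.58272881 -0.07143446  0.06980389] [[0.072, 0.9974, 0.0013], [0.9974, -0.072, 0.0016], [0.0016, 0.0012, -1.0]] 11.95 [-3.30580797  9.55328947 20.31629738] [1.98619214 0.69917614 0.18928998]
```

Call:
drive_tool(moves=[[[0.02, -0.02, 0], [0, 0, 0], 255], [[0, 0, 0], [0, 0, 0], 255], [[0, 0, 0], [0, 0, 0], 255], [[0, 0, 0], [0, 0, 0], 255]])

```text
time: 12.45
eef_pos: [0.5827, -0.0714, 0.0698]
eef_rot: [[0.072, 0.997, 0.002], [0.997, -0.072, 0.001], [0.001, 0.002, -1.0]]
ft_force: [0.4, 6.7, 16.5]
width: 0.03
```

```bash
python3 - <<'E'
from fit import *
o=env.get_obs(); print(o["eef_pos"],np.round(o["eef_rot"],4).tolist(),o["time"],o["ft_force"],o["moment"],o["width"])
im,d=env.snapshot("scene"); save("pics/s4.png",im[180:270,240:360],6)
E
```

```text
[ 0.58267195 -0.07139268  0.06984341] [[0.0723, 0.9974, 0.0024], [0.9974, -0.0723, 0.0006], [0.0008, 0.0024, -1.0]] 12.45 [ 0.44091308  6.67352282 16.47000614] [ 1.31275729 -0.16717304  0.33969343] 0.02995985417843384
```

View pics/s4.png

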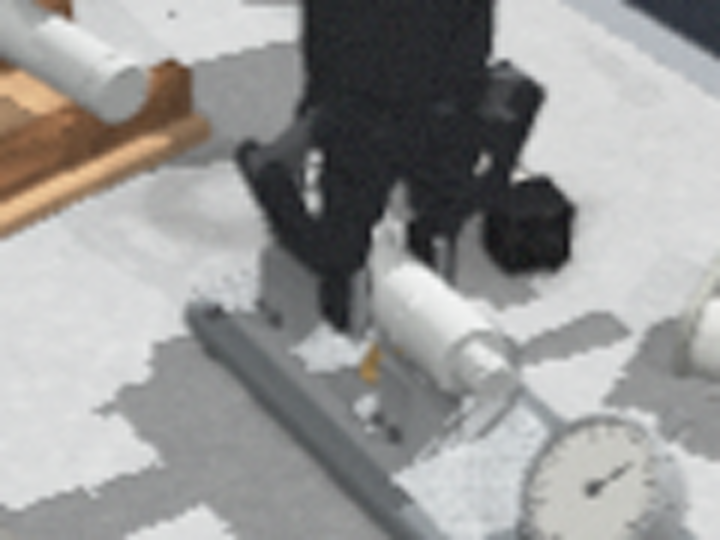

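Call:
drive_tool(moves=[[[0, 0, 0.02], [0, 0, -0.05], 255], [[0, 0, 0], [0, 0, 0], 255], [[0, 0, 0], [0, 0, 0], 255], [[0, 0, 0], [0, 0, 0], 255]])

```text
time: 13.0
eef_pos: [0.5827, -0.0714, 0.0698]
eef_rot: [[0.068, 0.998, 0.003], [0.998, -0.068, 0.001], [0.001, 0.003, -1.0]]
ft_force: [-2.8, 7.2, 27.6]
width: 0.0301
```

```bash
python3 - <<'E'
from fit import *
o=env.get_obs(); print(o["eef_pos"],np.round(o["eef_rot"],4).tolist(),o["time"],o["ft_force"],o["moment"],o["width"])
E
```

```text
[ 0.58272615 -0.07139175  0.06978097] [[0.0684, 0.9977, 0.0027], [0.9977, -0.0684, 0.0011], [0.0013, 0.0026, -1.0]] 13.0 [-2.77026745  7.22796226 27.63365639] [ 1.40907124  0.67229224 -0.01412923] 0.0300911689943
```

Call:
drive_tool(moves=[[[0, -0.01, -0.01], [0, 0, 0], 255], [[0, 0, 0], [0, 0, 0], 255], [[0, 0, 0], [0, 0, 0], 255], [[0, 0, 0], [0, 0, 0], 255], [[0, 0, 0], [0, 0, 0], 255]])

```text
time: 13.62
eef_pos: [0.5827, -0.0714, 0.0698]
eef_rot: [[0.068, 0.998, 0.003], [0.998, -0.068, 0.001], [0.001, 0.003, -1.0]]
ft_force: [1.5, 6.2, 18.9]
width: 0.0305
```

Call:
drive_tool(moves=[[[0, 0, 0], [0, 0, 0], 255], [[0, 0, 0], [0, 0, 0], 255], [[0, 0, 0], [0, 0, 0], 255], [[0, 0, 0], [0, 0, 0], 255]])

```text
time: 14.12
eef_pos: [0.5827, -0.0714, 0.0698]
eef_rot: [[0.068, 0.998, 0.003], [0.998, -0.068, 0.001], [0.001, 0.003, -1.0]]
ft_force: [0.7, 5.8, 19.3]
width: 0.0302
```

```bash
python3 - <<'E'
from fit import *
for i in range(4):
    o=env.get_obs(); print(o["eef_pos"],o["time"],np.round(o["ft_force"],1),np.round(o["moment"],2),o["width"])
    im,d=env.snapshot("scene" if i%2 else "top")
    save(f"pics/f{i}.png",im[180:270,240:360] if i%2 else im[165:265,180:380],4 if i%2==0 else 6)
E
```

```text
[ 0.58265578 -0.07140265  0.06982012] 14.125 [ 0.7  5.8 19.3] [ 1.36 -0.17  0.04] 0.03016315091689922
[ 0.582658   -0.07138786  0.06981838] 14.175 [ 1.   6.7 19.6] [ 1.36 -0.19  0.01] 0.030048249639583788
[ 0.58268916 -0.07142479  0.06982154] 14.225 [ 1.3  7.5 19.5] [ 1.37 -0.23 -0.04] 0.030017311642628296
[ 0.58268888 -0.07140451  0.06983695] 14.275 [-0.1  5.8 20.3] [ 1.36 -0.21  0.04] 0.029883754849268317
```

View pics/f2.png

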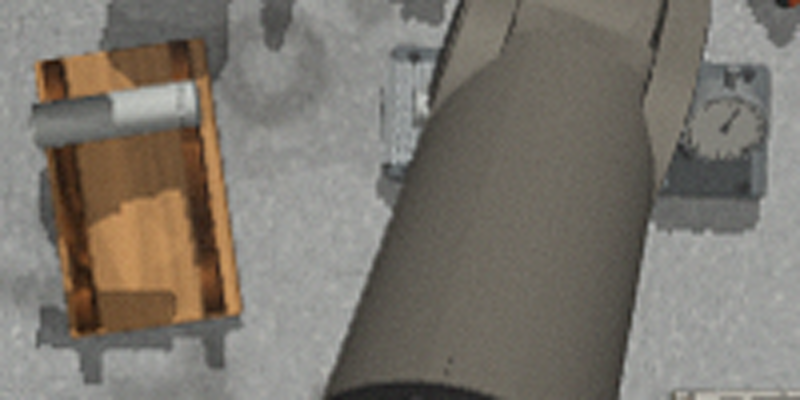

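```bash
python3 -c "
from station import env
print(env.sign_off())"
```

```text
the job is handed in; nothing more can be done
None
```

The collared barrel is out of the rack and lying in both vees. Its collar is against the outer face of the vee away from the dial, and the arm is still pressing it onto the spindle. I handed the job in at about 14.3 s.

Last checks:
- **Press:** the force held steady at 19–20 N down, with the tool height constant at 69.8 mm, where the barrel bottomed out. The dial needle has swung about half a turn from where it started.
- **Both flanks bedded:** the sideways force is about 1 N or less and the twist is near zero. The tipping moment is small by my own estimate of where the force sensor sits, so both vees share the load.
- **Collar:** I slid the barrel along until it met the block, peaking at about 16 N. I then eased off, leaving 6–7 N holding it there. The arm hides the collar from both cameras, so this contact is known only from the force.
- **Other things:** the last overhead picture shows the plain barrel still in its place in the rack. The arm's path and the forces gave no sign of touching anything else.

No check failed. Two readings were slightly off. When the fingers closed in the rack they pulled the arm about 2 mm sideways (9 N), because my position for the barrel was about 1–2 mm out; I took this out before lifting. The finger opening read 30 mm on the 32 mm barrel, probably because the pads give a little.

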